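Load the prop tray for the next act

TASK

Load the wooden prop tray for the next act: stand the square-footed brass candlestick inside the square frame, the pewter goblet inside the round ring, the wooden tea caddy inside the oblong frame, and the teacup with the handle in the middle of the saucer, each upright and flat down inside its own place. Set them down gently, do not drop them, and leave the round-footed candlestick and the handleless cup where they stand.

Things in the scene. Friction and masses are not known exactly. Their poses are not given: they have to be found in the camera images.
- candlestick_center (a point): The wanted brass candlestick: SQUARE foot 58 x 58 mm (8 mm thick), 120 mm tall. Point on its axis, half-way up (60 mm above its underside); x and y axes run parallel to the foot's sides, z axis up; yaw arbitrary. Plain stem 17 mm in diameter from 26 to 96 mm above the underside; above it a drip pan 40 mm across (96 to 106 mm) and a 26 mm wide candle socket. Grip the stem about 80 mm above the underside.
- goblet_center (a point): Pewter stemmed goblet, 120 mm tall, round foot 58 mm across, stem, and a nearly straight open bowl from 50 mm up, 54 mm across at 68 mm above the underside and 58 mm at the rim. Point on its axis, half-way up (60 mm above the underside); z axis up; yaw arbitrary. Can be gripped round the bowl about 95 mm above the underside.
- caddy_center (a point): Dark wooden tea caddy, a closed box 72 (its x) x 36 (its y) x 48 mm (z), small brass plate on the lid. Point at its centre, 24 mm above the underside; z up.
- teacup_center (a point): The wanted white china teacup WITH A HANDLE: 60 mm tall, foot 40 mm across, 58 mm across at 18 mm up and 64 mm at the rim; the handle stands out along its +y to 57 mm from the axis, between 16 and 54 mm up. Point on its axis, half-way up (30 mm above the underside); z up. Grip it along its x, clear of the handle.
- square_frame: Square wooden frame for the candlestick: opening 78 x 78 mm, sides parallel to its x and y, bars 7 mm wide and 8 mm high, open to the tray floor. Fixed on the floor of a wooden prop tray (tray about 250 x 260 mm, floor 6 mm above the table, its outer rim 20 mm above the table), and shares the tray's yaw. Origin: centre of its underside, on the tray floor; z up.
- round_ring: Round wooden ring for the goblet: opening 80 mm across, outside 94 mm, 8 mm high, open to the tray floor. Fixed on the floor of a wooden prop tray (tray about 250 x 260 mm, floor 6 mm above the table, its outer rim 20 mm above the table), and shares the tray's yaw. Origin: centre of its underside, on the tray floor; z up.
- oblong_frame: Oblong wooden frame for the caddy: opening 56 (its x) x 92 mm (its y), bars 7 mm wide and 8 mm high, open to the tray floor. Fixed on the floor of a wooden prop tray (tray about 250 x 260 mm, floor 6 mm above the table, its outer rim 20 mm above the table), and shares the tray's yaw. Origin: centre of its underside, on the tray floor; z up.
- saucer: White china saucer for the teacup, 112 mm across at the rim, rim 12 mm high, flat inner floor about 60 mm across and 5 mm above its underside. Fixed on the floor of a wooden prop tray (tray about 250 x 260 mm, floor 6 mm above the table, its outer rim 20 mm above the table), and shares the tray's yaw. Origin: centre of its underside, on the tray floor; z up.
- round_candlestick_center (a point): Look-alike to leave alone: brass candlestick with a ROUND foot 58 mm across, 100 mm tall. Point on its axis, half-way up (50 mm); z axis up; yaw arbitrary.
- plain_cup_center (a point): Look-alike to leave alone: white china cup WITHOUT a handle, 60 mm tall, 64 mm across the rim. Point on its axis, half-way up (30 mm); z axis up; yaw arbitrary.
Things that resemble listed ones, but are neither listed nor needed, are in the scene too. What is shaped like the part that bears candlestick_center but purple is not meant.

How it is judged (in metres and radians):
At the end, for the whole second after the job is handed in: Candlestick and caddy within 15 mm of the centres of their frames, goblet and teacup within 14 mm of ring and saucer; all flat on the floor there (height within 4 mm), upright (0.1 rad), released, at rest; both look-alikes upright (0.1 rad), still, within 30 mm of their starts (horizontal distance between candlestick_center and square_frame below 0.015 m and z of candlestick_center in the frame of square_frame between 0.056 and 0.064 m and angle between each of candlestick_center, goblet_center, caddy_center, teacup_center, round_candlestick_center, plain_cup_center's own z axis and vertical below 0.1 rad and linear speed of each of candlestick, goblet, caddy, teacup, round_candlestick, plain_cup below 0.02 m/s and angular speed of each of candlestick, goblet, caddy, teacup below 0.2 rad/s and horizontal distance between goblet_center and round_ring below 0.014 m and z of goblet_center in the frame of round_ring between 0.056 and 0.064 m and horizontal distance between caddy_center and oblong_frame below 0.015 m and z of caddy_center in the frame of oblong_frame between 0.02 and 0.028 m and horizontal distance between teacup_center and saucer below 0.014 m and z of teacup_center in the frame of saucer between 0.031 and 0.039 m and distance of each of round_candlestick_center, plain_cup_center from where it was at the start of the episode below 0.03 m); the robot touches nothing.
It fails at once if the round-footed candlestick is moved from its place (more than 30 mm) (distance of round_candlestick_center from where it was at the start of the episode above 0.03 m).
It fails at once if the handleless cup is moved from its place (more than 30 mm) (distance of plain_cup_center from where it was at the start of the episode above 0.03 m).
It fails at once if one of the four wanted pieces is dropped or flung: faster than 0.7 m/s while out of the fingers (a fall of about 25 mm) ((linear speed of candlestick above 0.7 m/s and contact force between the fingers and candlestick below 0.05 N) or (linear speed of goblet above 0.7 m/s and contact force between the fingers and goblet below 0.05 N) or (linear speed of caddy above 0.7 m/s and contact force between the fingers and caddy below 0.05 N) or (linear speed of teacup above 0.7 m/s and contact force between the fingers and teacup below 0.05 N)).
It also fails if it takes over 120 s, if anything falls off the work surface, if the arm or the gripper's body presses on something with over 40 N, if the wrist force passes 120 N, or if a joint passes its speed limit or range.

ROBOT

A 6-joint arm with a two-finger parallel gripper is mounted at the origin on the work surface. World frame = base frame: x ahead of the robot, y to its left, z up, the work surface at z = 0. Lengths are in m, angles in degrees, forces in N, time in s.
With the tool pointing down it reaches from about 0.4 to 0.825 m from the base axis. Payload 7 kg.
Tool frame: the origin (TCP) lies midway between the tips of the shut fingers; the grasp point (between the pads) lies 19 mm behind it (ctrl.hold_point_z is the distance from the TCP to the grasp point, in m); z points along the fingers, y is the line along which they close (so a half turn about z gives the same grasp; the last joint's range is limited). The gripper opens to 88 mm and grips with 3 to 60 N. Pads are 19 mm wide; open, the fingers measure 130 mm over their backs; the gripper's body (78 mm by 193 mm) begins 47 mm behind the grasp point.
Start: joints at [88.47, 20.546, 0.682, 0, -70.136, -16.507], TCP at [0.209, 0.642, 0.192] pointing down, gripper open.
Joint ranges: [-176.03, 176.03], [-82.01, 121.73], [-58.28, 71.71], [-173.87, 95.51], [-174.79, -0.11], [-173.66, 173.66]. Speed limits (degrees/s): [136.94, 136.94, 172.46, 180, 180, 180].

INTERFACE

Orientations are given as [roll, pitch, yaw] about the fixed x, y, z axes, in that order (R = Rz(yaw) Ry(pitch) Rx(roll)).
In Python, from plant import ctrl gives the robot as it stands.
- The arm moves only by the tool apply_moves, never from a script. Its argument "deltas" is a list of rows, each an object with "fingers": the finger opening in mm, from 0 to 87.6; "delta_pos": the shift along the tool's x, y, z in mm, a list of three; "angular": the turn, a rotation vector about the tool's x, y, z in degrees, a list of three. A call has 1 to 10 rows; each row is the pose to reach, as a shift and turn from the pose commanded when the call began, along the tool's axes at that moment; what a row does not reach only later rows make up. A row lasts 1/10 s, in which the tool goes at most 50 mm and 8.59 degrees, less where a joint would pass 70% of its speed; a pose out of reach is approached as far as the arm can. A call with a gripper value outside its range is refused whole. The fingers move at their own pace and stop on an object; the grip force is fixed at half the most. Time passes only in rows, so rows that repeat a pose let the fingers close. It gives the time, the measured TCP pose, the force, the opening and the grip force at its end, in the units of the state.
- ctrl.get_obs(): the state, without advancing time (a new reading comes with each control period).
- ctrl.snapshot(name): name is "scene" or "top" or "wrist"; returns the picture (384x512x3 uint8, red, green, blue); there is no depth.
- ctrl.camera_params(name): a dict with "fx", "fy", "cx", "cy" (pixels), "cam_to_world" (4x4, takes a point from camera to world coordinates); the wrist camera has in their place "mount" (4x4, takes a point from camera to tool coordinates, whose origin is the TCP and whose axes are the flange's). Camera axes: x right, y up, looking along -z (the intrinsics and any distortion apply to the point x, -y, -z); pixel columns grow to the right and rows downward; lengths in m; the calibration is good to about 2 mm. A picture is of the moment at which its call begins: read the wrist's pose just before it. camera_params takes no time and is no camera call.
- ctrl.close_job(): hands the job in; it is judged then, once.
The state is a dict: "clock": time; "joint_pos": joint angles; "qvel": joint speeds; "tau": joint torques, N m; "tool_pos": TCP position; "orientation": TCP orientation; "force": force on the tool from outside, world axes, zero at the start; "moment": the same for the moment, N m; "opening": finger opening in m; "gripper_force": force on a finger pad.
Only numpy, scipy, OpenCV 4.12 (cv2) and the standard library are available. Lean on these libraries where they do the work, as an engineer would, in place of code of your own. Each camera call takes 0.05 s, during which the arm holds its last target. There are 200 camera calls.

## Working session

There is one attempt and no reset: what is moved stays moved. The work goes in short steps, Python scripts to look and compute and a tool call to move; the robot and the scene stay as the last step left them, time stands still between calls to the robot, and variables do not carry over. Pictures are saved under pics/ and viewed, at most 14 in all, crops included, and the job is handed in when it is done.

Besides the shell and the picture viewer there is one more tool, called after "Request:" as name(argument=value, ...) on one line, values as JSON. apply_moves: Moves the arm, as the interface text tells. Its arguments: {"type":"object","properties":{"deltas":{"type":"array"}},"required":["deltas"]}

```bash
ls; mkdir -p pics
python3 - <<'E'
from plant import ctrl
import cv2
for n in("scene","top"):
    cv2.imwrite(f"pics/{n}0.png",ctrl.snapshot(n)[:,:,::-1]); print(n,ctrl.camera_params(n))
print(ctrl.camera_params("wrist"),ctrl.hold_point_z); print(ctrl.get_obs())
E
```

```text
pics
scene {'fx': 428.8752841931349, 'fy': 428.8752841931349, 'cx': 256.4958209373394, 'cy': 183.2408865345021, 'cam_to_world': array([[-0.53523005, -0.7232816 ,  0.43633991,  0.99771685],
       [ 0.84456647, -0.44881627,  0.29201273,  0.46286919],
       [-0.01537099,  0.52481205,  0.85107934,  1.07503876],
       [ 0.        ,  0.        ,  0.        ,  1.        ]])}
top {'fx': 363.149222500956, 'fy': 363.149222500956, 'cx': 253.6395693317322, 'cy': 195.70822933024257, 'cam_to_world': array([[ 0.01897052,  0.998314  , -0.05485679,  0.43200946],
       [-0.99968812,  0.01983074,  0.01517941,  0.11278454],
       [ 0.01624166,  0.05455172,  0.99837885,  1.09904251],
       [ 0.        ,  0.        ,  0.        ,  1.        ]])}
{'fx': 280.4105568264395, 'fy': 280.4105568264395, 'cx': 252.425890529707, 'cy': 187.7321761265023, 'mount': array([[-1.21017783e-03,  9.52720773e-01,  3.03844804e-01,
         8.27901370e-02],
       [ 9.99998622e-01,  1.49827850e-03, -7.15052152e-04,
         1.47491899e-04],
       [-1.13648917e-03,  3.03843520e-01, -9.52721273e-01,
        -1.92098572e-01],
       [ 0.00000000e+00,  0.00000000e+00,  0.00000000e+00,
         1.00000000e+00]])} 0.0188
{'clock': 0.1, 'joint_pos': array([ 8.84722145e+01,  2.05879398e+01,  6.39149674e-01, -1.62391941e-02,
       -7.01363999e+01, -1.65087131e+01]), 'qvel': array([-0.09618698, -0.06782061,  0.1450228 ,  0.08191429,  0.04995964,
        0.04395759]), 'tau': array([-1.30810589e-03, -5.84164524e+01,  2.93751562e+01,  7.01568604e+00,
        1.01635815e-02, -5.67807808e-05]), 'tool_pos': array([0.20886406, 0.64135998, 0.19131522]), 'orientation': array([ 1.79913983e+02, -9.57235690e-03, -1.80420206e+01]), 'force': array([ 0.09868959,  0.00506941, -0.79187476]), 'moment': array([ 0.02174633, -0.01776074,  0.01405485]), 'gripper_force': 0.0, 'opening': 0.08704927811019104}
```

View pics/scene0.png

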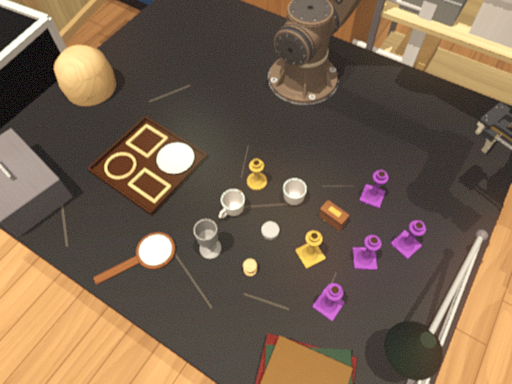

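View pics/top0.png

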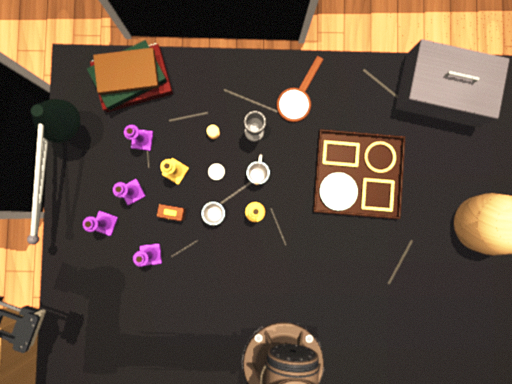

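The scene view shows the tray at (150,165). The top view shows, as candidates:
- **Candlesticks:** square-footed brass (174,170), round-footed brass (255,212), and purple ones at (139,138), (128,190), (100,223), (148,255).
- **Cups:** with handle (258,172), handleless (212,213).
- **Single pieces:** goblet (255,125), caddy (170,213).
- **White discs:** plate (216,171), mirror (294,104), saucer (338,191).

I choose the square brass candlestick, the handled cup, the goblet and the caddy, and check that in one crop.

```bash
cat > h.py <<'E'
import numpy as np, cv2
from plant import ctrl
from scipy.spatial.transform import Rotation as R
def pose(o=None):
    o=o or ctrl.get_obs(); T=np.eye(4); T[:3,:3]=R.from_euler('xyz',o['orientation'],degrees=True).as_matrix(); T[:3,3]=o['tool_pos']; return T
def cam(n,T=None):
    p=ctrl.camera_params(n); M=p['cam_to_world'] if 'cam_to_world' in p else (pose() if T is None else T)@p['mount']; return p,M
def cast(c,uv,z):
    p,M=c; uv=np.atleast_2d(np.asarray(uv,float)); d=np.c_[(uv[:,0]-p['cx'])/p['fx'],-(uv[:,1]-p['cy'])/p['fy'],-np.ones(len(uv))]@M[:3,:3].T
    o=M[:3,3]; return (o+d*((z-o[2])/d[:,2])[:,None])[:,:2]
def proj(c,P):
    p,M=c; q=(np.atleast_2d(P)-M[:3,3])@M[:3,:3]; return np.c_[p['cx']+p['fx']*q[:,0]/-q[:,2],p['cy']-p['fy']*q[:,1]/-q[:,2]]
def blobs(m,amin=30):
    cs,_=cv2.findContours(m.astype(np.uint8),cv2.RETR_EXTERNAL,cv2.CHAIN_APPROX_NONE)
    return [c for c in cs if cv2.contourArea(c)>amin]
E
python3 - <<'E'
from h import *
im=cv2.imread('pics/top0.png'); c=cam('top')
cr=cv2.resize(im[100:260,130:410],None,fx=2.85,fy=2.85,interpolation=cv2.INTER_CUBIC)
cv2.imwrite('pics/c1.png',cr)
hsv=cv2.cvtColor(im,cv2.COLOR_BGR2HSV); H,S,V=cv2.split(hsv)
ms={'brass':(H>18)&(H<35)&(S>120)&(V>70),'cream':(V>150)&(S<140)&(H<40),'brown':(H<18)&(S>90)&(V>35)}
for n,m in ms.items():
    m[:90]=0;m[270:]=0;m[:,:140]=0;m[:,420:]=0
    for k in blobs(m):
        r=cv2.minAreaRect(k); a=np.round(cast(c,cv2.boxPoints(r),.014),3)
        print(n,np.round(r[0],1),np.round(r[1],1),round(r[2],1),cv2.contourArea(k),cast(c,r[0],.014).round(4)[0])
E
```

```text
brass [169.7 212. ] [13.1  6.5] 11.3 68.0 [0.438 0.345]
brass [254.5 211.5] [21. 19.] 90.0 295.5 [0.4445 0.0928]
brass [172.4 169.1] [26.9 21.2] 32.7 458.5 [0.5666 0.341 ]
cream [169.5 212. ] [11.6  4.6] 14.0 41.0 [0.4381 0.3456]
cream [255.  210.1] [17.9 15.4] 28.6 196.5 [0.4485 0.0914]
cream [212.5 213. ] [22. 21.] 90.0 372.5 [0.4376 0.2179]
cream [377.7 194.4] [31.9 31.9] 4.4 944.5 [ 0.5029 -0.2771]
cream [338. 191.] [38. 38.] 90.0 1160.5 [ 0.5108 -0.157 ]
cream [216. 171.] [16. 16.] 90.0 210.5 [0.5636 0.2106]
cream [173.7 166.1] [14.9 25.6] 80.0 93.5 [0.5758 0.3375]
cream [259. 171.] [22.6 26.9] 45.0 393.5 [0.5663 0.0816]
cream [380.  156.5] [31. 30.] 90.0 736.0 [ 0.6181 -0.284 ]
cream [340.6 153.1] [36.8 24.5] 5.2 836.5 [ 0.6259 -0.1642]
cream [212.5 130.5] [12.7 12.7] 45.0 120.0 [0.6861 0.2241]
cream [254.5 125. ] [28. 21.] 90.0 362.0 [0.7059 0.0977]
cream [414.5  95. ] [10.  9.] 90.0 77.5 [ 0.8101 -0.3902]
cream [293.5 104.5] [29. 29.] 90.0 682.5 [ 0.7717 -0.0196]
brown [170.6 212.4] [28.7 14.8] 10.3 379.5 [0.4371 0.3423]
brown [359.4 173.6] [88.1 84.8] 4.2 7171.5 [ 0.5647 -0.2216]
brown [293.5 106. ] [32. 35.] 90.0 187.0 [ 0.767  -0.0197]
brown [155.5  93.4] [ 9.5 33.7] 77.0 161.5 [0.7958 0.3991]
```

View pics/c1.png

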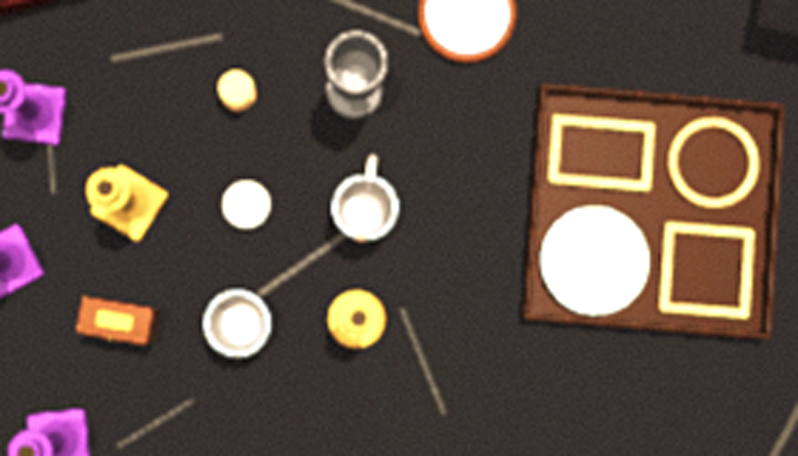

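The crop confirms the choice: square brass (127,203), handled cup (365,207), goblet (356,70) and caddy (115,320). Next I compute coarse positions.

```bash
cat >> h.py <<'E'
def go(xyz,yaw=None):
    """delta (mm, tool axes) and turn about tool z (deg) from the measured pose"""
    T=pose(); psi=np.degrees(np.arctan2(T[1,0],T[0,0])); d=T[:3,:3].T@(np.array(xyz)-T[:3,3])*1000
    dy=0 if yaw is None else (-(yaw-psi)+180)%360-180
    print('delta',d.round(1),'turn z',round(dy,1),'dist',round(np.linalg.norm(d)),'psi',psi.round(1))
E
python3 - <<'E'
from h import *
c=cam('top'); f=lambda u,v,z:print(cast(c,(130+u/2.85-.3,100+v/2.85-.3),z)[0].round(4))
f(107,187,.12);f(356,62,.12);f(364,207,.06);f(115,320,.048)
q=cast(c,cv2.boxPoints(((170.6,212.4),(28.7,14.8),10.3)),.04); print(q)
go([.55,.2,.35],-60)
E
```

```text
[0.5634 0.3329]
[0.6889 0.0991]
[0.5566 0.0874]
[0.438  0.3367]
[[0.42239197 0.38097131]
 [0.46475344 0.37473997]
 [0.4514344  0.29251276]
 [0.40908274 0.29893571]]
delta [ 461.1  314.2 -158.1] turn z 42.0 dist 580 psi -18.0
```

Run:
```python
from h import *
go([.438,.337,.20],-99)
```

```text
delta [312.1 218.4  -8.3] turn z 81.0 dist 381 psi -18.0
```

Request:
apply_moves(deltas=[{"fingers":87,"delta_pos":[31,22,-8],"angular":[0,0,8]},{"fingers":87,"delta_pos":[62,44,-8],"angular":[0,0,16]},{"fingers":87,"delta_pos":[94,66,-8],"angular":[0,0,24]},{"fingers":87,"delta_pos":[125,87,-8],"angular":[0,0,32]},{"fingers":87,"delta_pos":[156,109,-8],"angular":[0,0,40]},{"fingers":87,"delta_pos":[187,131,-8],"angular":[0,0,48]},{"fingers":87,"delta_pos":[218,153,-8],"angular":[0,0,56]},{"fingers":87,"delta_pos":[250,175,-8],"angular":[0,0,64]},{"fingers":87,"delta_pos":[281,197,-8],"angular":[0,0,72]},{"fingers":87,"delta_pos":[312,218,-8],"angular":[0,0,80]}])

```text
clock: 1.1
tool_pos: [0.4387, 0.3364, 0.2]
orientation: [180.0, -0.0, -98.4]
force: [0.7, -0.9, -0.6]
opening: 0.0874
gripper_force: 0.0
```

```bash
cat >> h.py <<'E'
def look(name):
    o=ctrl.get_obs(); im=ctrl.snapshot('wrist')[:,:,::-1].copy(); cv2.imwrite(f'pics/{name}.png',im)
    print('joints',o['joint_pos'].round(1),'tcp',o['tool_pos'].round(4),o['orientation'].round(1),'t',o['clock']); return im,cam('wrist',pose(o))
E
python3 - <<'E'
from h import *
im,c=look('w1')
E
```

```text
joints [ 57.8   8.8 -14.2  -0.  -67.1 -66.1] tcp [0.4387 0.3364 0.2   ] [180.   -0.  -98.4] t 1.1
```

View pics/w1.png

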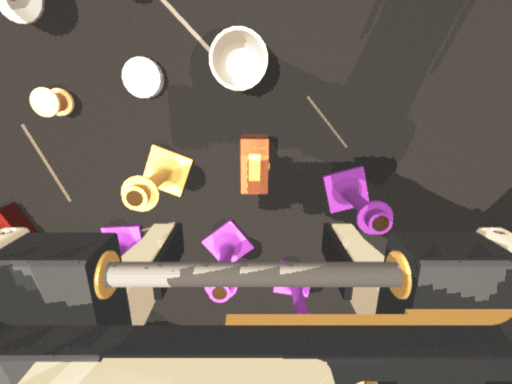

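The wrist view shows the caddy at (255,165) with its plate at (254,168). The square brass foot is at (168,170) with its socket at (137,195), and the handleless cup is at (239,58).

Run:
```python
from h import *
im=cv2.imread('pics/w1.png'); c=cam('wrist')
H,S,V=cv2.split(cv2.cvtColor(im,cv2.COLOR_BGR2HSV))
w=np.zeros(H.shape,bool); w[125:205,225:285]=1
for n,m,z in(('caddy',w&(S>90)&(V>60)&(H<20),.048),('plate',w&(H>18)&(S>80)&(V>120),.049)):
    k=max(blobs(m),key=cv2.contourArea); r=cv2.minAreaRect(k); print(n,r); print(cast(c,cv2.boxPoints(r),z).round(4),cast(c,r[0],z).round(4))
print(im[130:200:5,246])
w[:]=0; w[135:220,110:205]=1; k=max(blobs(w&(H>15)&(H<35)&(S>90)&(V>60)),key=cv2.contourArea)
a=cv2.approxPolyDP(k,5,True)[:,0]; print(np.c_[a,cast(c,a,.008).round(4)]); print('socket',cast(c,(137,195),.12))
cv2.imwrite('pics/w1c.png',cv2.resize(im[120:225,105:290],None,fx=4,fy=4,interpolation=cv2.INTER_CUBIC))
```

```text
caddy ((255.0, 163.99998474121094), (29.999996185302734, 59.99999237060547), 0.0)
[[0.4618 0.3645]
 [0.4488 0.2888]
 [0.4128 0.2945]
 [0.4234 0.3707]] [[0.4365 0.3284]]
plate ((251.0, 170.5), (35.0, 18.0), 90.0)
[[0.4502 0.3119]
 [0.4283 0.3154]
 [0.435  0.3602]
 [0.4578 0.3566]] [[0.4428 0.3356]]
[[ 77  82  85]
 [ 64  86 134]
 [128 191 253]
 [128 191 254]
 [129 192 254]
 [131 194 254]
 [145 218 255]
 [138 207 255]
 [139 211 255]
 [140 210 255]
 [136 203 255]
 [140 212 255]
 [129 198 255]
 [ 84  92 103]]
[[193.     160.       0.5219   0.3181]
 [152.     144.       0.5724   0.2875]
 [143.     174.       0.596    0.3267]
 [122.     183.       0.6292   0.3348]
 [122.     202.       0.6378   0.3627]
 [147.     211.       0.6056   0.3822]
 [160.     190.       0.5784   0.3535]
 [179.     197.       0.5539   0.3683]]
socket [[0.5592488 0.3253781]]
```

View pics/w1c.png

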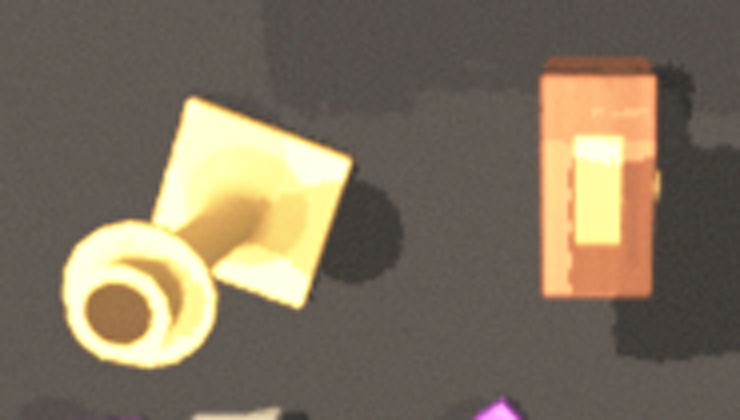

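Run:
```python
from h import *
c=cam('wrist')
q=cast(c,[(240,138.7),(269.2,138.7),(268,194.5),(240.2,194.5)],.048); print(q.round(4),q.mean(0).round(4),np.linalg.norm(np.diff(q,axis=0),axis=1)); d=q[2]-q[1]+q[3]-q[0]; print('long axis deg',np.degrees(np.arctan2(d[1],d[0])))
q=cast(c,[(153,144.2),(193,159.5),(180.2,197)],.008); print(q.round(4),(q[0]+q[2])/2,np.linalg.norm(np.diff(q,axis=0),axis=1)); d=np.diff(q,axis=0);print('side deg',np.degrees(np.arctan2(d[:,1],d[:,0])))
print('socket',cast(c,(105+118/4,120+313/4),.12))
go([.437,.332,.1],-99); go([.437,.332,.017],-99)
```

```text
[[0.4497 0.2944]
 [0.4146 0.3   ]
 [0.4261 0.3709]
 [0.4617 0.3652]] [0.438  0.3326] [0.0356155  0.07189676 0.03604571]
long axis deg 80.59784761746312
[[0.5711 0.288 ]
 [0.5217 0.3174]
 [0.5522 0.3685]] [0.56162676 0.32826877] [0.05746143 0.05951259]
side deg [149.22796858  59.20943571]
socket [[0.56277169 0.32839551]]
delta [  1.3   3.3 100. ] turn z 0.1 dist 100 psi -98.9
delta [  1.2   3.3 183. ] turn z 0.1 dist 183 psi -98.9
```

Run:
```python
from h import *
go([.438,.3326,.017],-99.4)
```

```text
delta [  0.4   2.4 183. ] turn z 0.5 dist 183 psi -98.9
```

Run:
```python
from h import *
print(ctrl.get_obs()['tool_pos']);go([.437,.336,.017],-99.4)
```

```text
[0.44052276 0.33293296 0.19995822]
delta [ -2.8   3.9 183. ] turn z 0.5 dist 183 psi -98.9
```

Request:
apply_moves(deltas=[{"fingers":87,"delta_pos":[-3,4,40],"angular":[0,0,0.5]},{"fingers":87,"delta_pos":[-3,4,80],"angular":[0,0,0.5]},{"fingers":87,"delta_pos":[-3,4,120],"angular":[0,0,0.5]},{"fingers":87,"delta_pos":[-3,4,150],"angular":[0,0,0.5]},{"fingers":87,"delta_pos":[-3,4,170],"angular":[0,0,0.5]},{"fingers":87,"delta_pos":[-3,4,183],"angular":[0,0,0.5]},{"fingers":87,"delta_pos":[-3,4,183],"angular":[0,0,0.5]},{"fingers":30,"delta_pos":[-3,4,183],"angular":[0,0,0.5]},{"fingers":30,"delta_pos":[-3,4,183],"angular":[0,0,0.5]},{"fingers":30,"delta_pos":[-3,4,183],"angular":[0,0,0.5]}])

```text
clock: 2.15
tool_pos: [0.4351, 0.3422, 0.0184]
orientation: [-179.9, 0.1, -98.5]
force: [-0.3, 1.3, -0.3]
opening: 0.0685
gripper_force: 0.0
```

Request:
apply_moves(deltas=[{"fingers":30,"delta_pos":[0,0,0],"angular":[0,0,0]},{"fingers":30,"delta_pos":[0,0,0],"angular":[0,0,0]},{"fingers":30,"delta_pos":[0,0,0],"angular":[0,0,0]}])

```text
clock: 2.45
tool_pos: [0.4347, 0.3415, 0.0174]
orientation: [-180.0, 0.0, -98.5]
force: [0.2, -0.2, 0.6]
opening: 0.0447
gripper_force: 0.0
```

Request:
apply_moves(deltas=[{"fingers":30,"delta_pos":[0,0,0],"angular":[0,0,0]},{"fingers":30,"delta_pos":[0,0,0],"angular":[0,0,0]},{"fingers":30,"delta_pos":[0,0,0],"angular":[0,0,0]},{"fingers":30,"delta_pos":[0,0,0],"angular":[0,0,0]}])

```text
clock: 2.85
tool_pos: [0.4346, 0.3414, 0.0171]
orientation: [180.0, -0.0, -98.5]
force: [-0.1, -0.4, 0.6]
opening: 0.0299
gripper_force: 0.0
```

Run:
```python
from h import *
im,c=look('w2')
```

```text
joints [ 58.5  19.4 -27.2  -0.  -43.4 -67. ] tcp [0.4346 0.3414 0.0171] [180.   -0.  -98.5] t 2.85
```

View pics/w2.png

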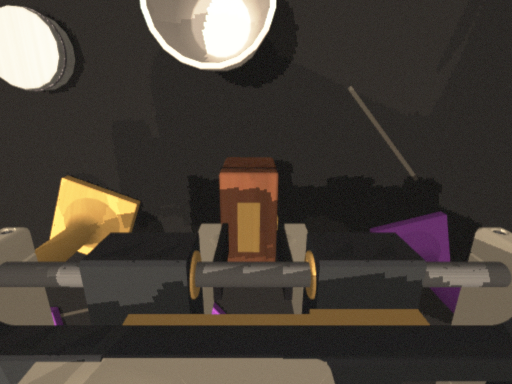

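Run:
```python
from h import *
c=cam('wrist')
print(c[1].round(3)); q=cast(c,[(220,170),(278,170),(275,262),(222,262)],.048); print(q,q.mean(0))
print(proj(c,[[.4346,.3414,.0171],[.437,.336,.048]]),ctrl.get_obs()['opening'])
```

```text
[[-0.989 -0.143 -0.044  0.423]
 [ 0.15  -0.943 -0.298  0.26 ]
 [ 0.002 -0.302  0.953  0.209]
 [ 0.     0.     0.     1.   ]]
[[0.44751603 0.29646825]
 [0.41361628 0.30161325]
 [0.42319405 0.36314231]
 [0.45767573 0.35788644]] [0.43550052 0.32977756]
[[252.79923848 215.64095194]
 [247.90832268 227.75947343]] 0.030014110934169256
```

The view shows the caddy lid between the fingers, from (220,170) to (278,262), but no grip force yet. I close further.

Request:
apply_moves(deltas=[{"fingers":10,"delta_pos":[0,0,0],"angular":[0,0,0]},{"fingers":10,"delta_pos":[0,0,0],"angular":[0,0,0]},{"fingers":10,"delta_pos":[0,0,0],"angular":[0,0,0]}])

```text
clock: 3.2
tool_pos: [0.4346, 0.3414, 0.0172]
orientation: [-180.0, -0.0, -98.5]
force: [-0.1, -0.2, -0.7]
opening: 0.0128
gripper_force: 0.0
```

Run:
```python
from h import *
im,c=look('w3')
a=cv2.imread('pics/w2.png'); cv2.imwrite('pics/w3c.png',np.hstack([cv2.resize(x[150:320,180:330],None,fx=2.6,fy=2.6) for x in(a,im)]))
```

```text
joints [ 58.5  19.4 -27.2   0.  -43.4 -67. ] tcp [0.4346 0.3414 0.0172] [-180.    -0.   -98.5] t 3.2
```

View pics/w3c.png

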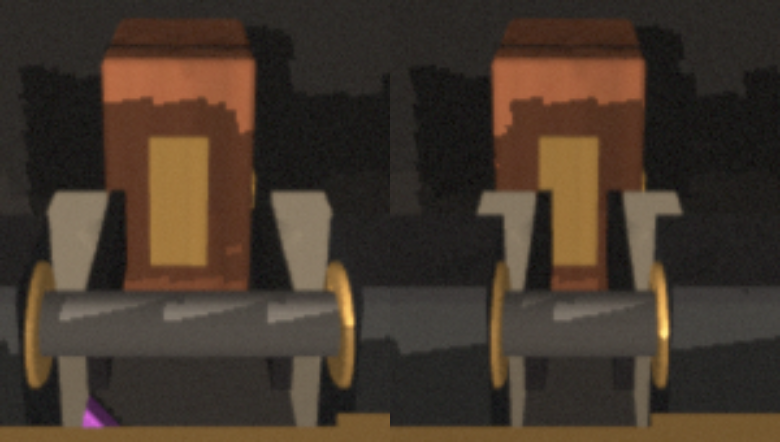

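Run:
```python
from h import *
im=ctrl.snapshot('scene')[:,:,::-1].copy(); c=cam('scene')
uv=proj(c,[[.4346,.3414,.0172],[.4346,.3414,.036],[.437,.336,.048],[.5617,.328,.12]]);print(uv)
cv2.imwrite('pics/s1.png',cv2.resize(im[120:270,270:430],None,fx=4,fy=4,interpolation=cv2.INTER_CUBIC))
```

```text
[[334.56487938 217.12920291]
 [335.53030865 213.96377427]
 [333.95507453 211.629119  ]
 [311.68386173 234.79952849]]
```

View pics/s1.png

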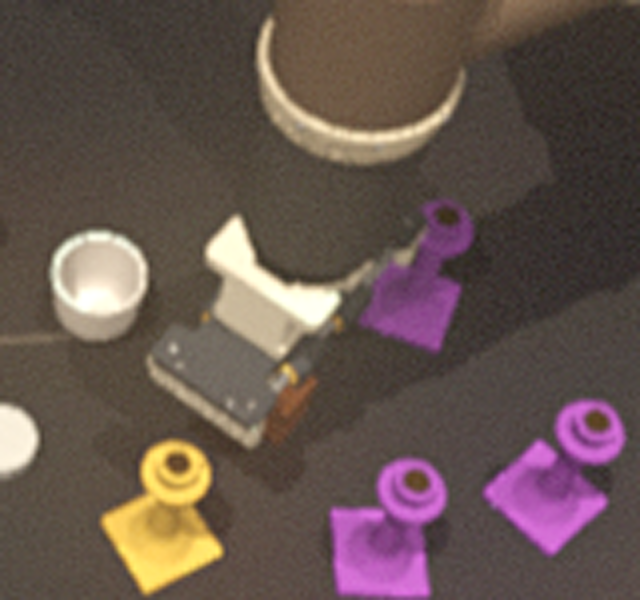

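Run:
```python
from h import *
P=[[.209,.6414,.1913],[.209,.6414,.1913+.019],[.209,.6414,.1913+.066]]
out=[]
for n,(r0,r1,c0,c1) in(('scene',(80,180,432,512)),('top',(280,384,0,104))):
    im=cv2.imread(f'pics/{n}0.png'); uv=proj(cam(n),P); print(n,uv)
    im=cv2.resize(im[r0:r1,c0:c1],None,fx=4,fy=4,interpolation=cv2.INTER_CUBIC)
    for p,k in zip(uv,((0,0,255),(0,255,0),(255,0,0))): cv2.circle(im,(int((p[0]-c0)*4),int((p[1]-r0)*4)),4,k,-1)
    out.append(im[:400])
cv2.imwrite('pics/fk.png',np.hstack(out))
```

```text
scene [[497.40022887 172.3397428 ]
 [501.06791333 168.00814993]
 [510.65643318 156.68395758]]
top [[ 29.26734826 302.95842053]
 [ 24.48778001 304.87072502]
 [ 11.71470075 309.98123196]]
```

View pics/fk.png

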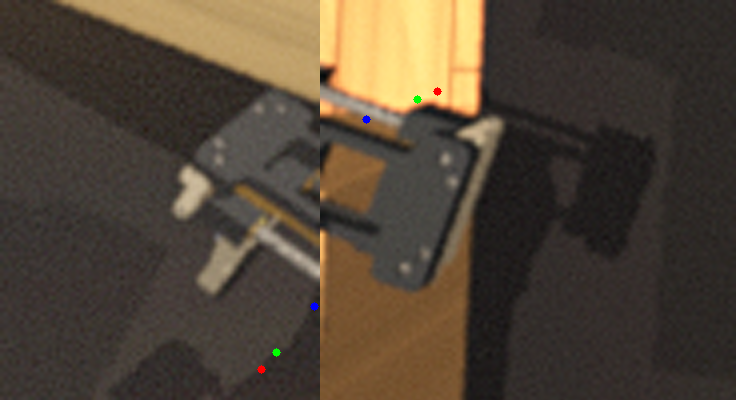

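The fingers slide over the caddy without contact. From the wrist geometry, the visible tips end about 30 mm above the reported TCP. I reopen and descend in guarded steps, watching the force.

Request:
apply_moves(deltas=[{"fingers":60,"delta_pos":[0,0,-4],"angular":[0,0,0]},{"fingers":60,"delta_pos":[0,0,-4],"angular":[0,0,0]},{"fingers":60,"delta_pos":[0,0,-4],"angular":[0,0,0]},{"fingers":60,"delta_pos":[0,0,-4],"angular":[0,0,0]},{"fingers":60,"delta_pos":[0,0,-4],"angular":[0,0,0]},{"fingers":60,"delta_pos":[0,0,-4],"angular":[0,0,0]},{"fingers":60,"delta_pos":[0,0,0],"angular":[0,0,0]},{"fingers":60,"delta_pos":[0,0,8],"angular":[0,0,0]}])

```text
clock: 4.1
tool_pos: [0.4349, 0.3418, 0.0092]
orientation: [-180.0, 0.1, -98.5]
force: [0.2, 0.2, 0.2]
opening: 0.0596
gripper_force: 0.0
```

Request:
apply_moves(deltas=[{"fingers":60,"delta_pos":[0,0,2],"angular":[0,0,0]},{"fingers":60,"delta_pos":[0,0,4],"angular":[0,0,0]},{"fingers":60,"delta_pos":[0,0,6],"angular":[0,0,0]}])

```text
clock: 4.4
tool_pos: [0.4346, 0.3414, 0.0029]
orientation: [180.0, -0.0, -98.5]
force: [0.3, -0.1, 0.3]
opening: 0.06
gripper_force: 0.0
```

Request:
apply_moves(deltas=[{"fingers":60,"delta_pos":[0,0,2],"angular":[0,0,0]},{"fingers":60,"delta_pos":[0,0,3],"angular":[0,0,0]},{"fingers":60,"delta_pos":[0,0,4],"angular":[0,0,0]},{"fingers":60,"delta_pos":[0,0,4],"angular":[0,0,0]}])

```text
clock: 4.8
tool_pos: [0.4346, 0.3414, -0.0009]
orientation: [180.0, -0.0, -98.5]
force: [0.3, 0.1, -0.1]
opening: 0.06
gripper_force: 0.0
```

Run:
```python
from h import *
im,c=look('w4'); cv2.imwrite('pics/w4c.png',cv2.resize(im[150:320,130:380],None,fx=3,fy=3))
```

```text
joints [ 58.5  20.8 -28.1  -0.  -41.1 -67. ] tcp [ 0.4346  0.3414 -0.0009] [180.   -0.  -98.5] t 4.8
```

View pics/w4c.png

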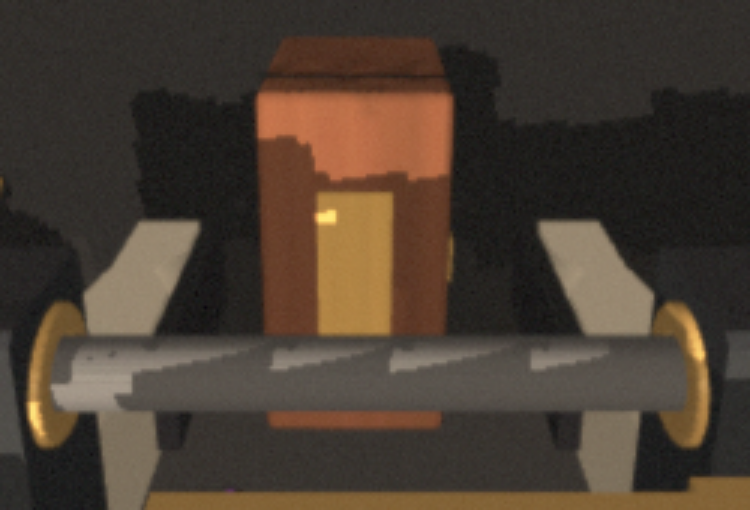

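The caddy lid is fully visible between the fingers, and there is no table contact at a reported z of −1 mm. I use the known lid size (36 x 72 mm) to measure the camera's height bias.

Run:
```python
from h import *
c=cam('wrist'); uv=[(215.7,180.7),(280.7,180.7),(276.7,292.7),(219.3,292.7)]
for z in(.048,.03,.016,0):
    q=cast(c,uv,z); print(z,q.mean(0).round(4),(np.linalg.norm(np.roll(q,-1,0)-q,axis=1)*1e3).round(1))
# front lower edge of front face (z=0) rows: crop y 38 -> top edge of face base
print(cast(c,[(130+285/3,150+38/3),(130+432/3,150+38/3)],0), cast(c,uv[:2],.048))
```

```text
0.048 [0.4365 0.3354] [34.6 70.9 34.9 70.8]
0.03 [0.4383 0.3449] [38.9 79.8 39.3 79.7]
0.016 [0.4396 0.3523] [42.3 86.7 42.7 86.6]
0 [0.4411 0.3607] [46.1 94.6 46.6 94.6]
[[0.44770848 0.29869444]
 [0.41400481 0.30380714]] [[0.44810144 0.29780799]
 [0.41393804 0.30299432]]
```

The camera is right. The fingertips sit about 35 mm short of the reported TCP, and the rod and body are shifted with them. I descend a further 17 mm and grip.

Request:
apply_moves(deltas=[{"fingers":60,"delta_pos":[-3,1,4],"angular":[0,0,1]},{"fingers":60,"delta_pos":[-3,1,8],"angular":[0,0,1]},{"fingers":60,"delta_pos":[-3,1,12],"angular":[0,0,1]},{"fingers":60,"delta_pos":[-3,1,17],"angular":[0,0,1]},{"fingers":60,"delta_pos":[-3,1,17],"angular":[0,0,1]},{"fingers":25,"delta_pos":[-3,1,17],"angular":[0,0,1]},{"fingers":25,"delta_pos":[-3,1,17],"angular":[0,0,1]},{"fingers":25,"delta_pos":[-3,1,17],"angular":[0,0,1]},{"fingers":25,"delta_pos":[-3,1,17],"angular":[0,0,1]},{"fingers":25,"delta_pos":[-3,1,17],"angular":[0,0,1]}])

```text
clock: 5.85
tool_pos: [0.4343, 0.3448, -0.0176]
orientation: [-180.0, 0.0, -99.5]
force: [0.0, -0.4, 0.1]
opening: 0.0358
gripper_force: 29.9
```

Request:
apply_moves(deltas=[{"fingers":25,"delta_pos":[0,0,-5],"angular":[0,0,0]},{"fingers":25,"delta_pos":[0,0,-20],"angular":[0,0,0]},{"fingers":25,"delta_pos":[0,0,-50],"angular":[0,0,0]},{"fingers":25,"delta_pos":[0,0,-90],"angular":[0,0,0]},{"fingers":25,"delta_pos":[0,0,-130],"angular":[0,0,0]},{"fingers":25,"delta_pos":[20,-12,-150],"angular":[0,0,0]},{"fingers":25,"delta_pos":[50,-30,-155],"angular":[0,0,-1]},{"fingers":25,"delta_pos":[90,-53,-155],"angular":[0,0,-1]},{"fingers":25,"delta_pos":[132,-78,-155],"angular":[0,0,-2]},{"fingers":25,"delta_pos":[174,-103,-155],"angular":[0,0,-3]}])

```text
clock: 6.85
tool_pos: [0.5066, 0.1543, 0.1375]
orientation: [180.0, 0.0, -96.4]
force: [1.0, 0.6, -1.8]
opening: 0.0357
gripper_force: 29.9
```

Request:
apply_moves(deltas=[{"fingers":25,"delta_pos":[42,-25,0],"angular":[0,0,0]},{"fingers":25,"delta_pos":[84,-50,0],"angular":[0,0,-1]},{"fingers":25,"delta_pos":[126,-75,0],"angular":[0,0,-1]},{"fingers":25,"delta_pos":[168,-100,0],"angular":[0,0,-2]},{"fingers":25,"delta_pos":[205,-122,0],"angular":[0,0,-2]},{"fingers":25,"delta_pos":[240,-143,0],"angular":[0,0,-3]},{"fingers":25,"delta_pos":[260,-155,0],"angular":[0,0,-3]},{"fingers":25,"delta_pos":[260,-155,0],"angular":[0,0,-3]},{"fingers":25,"delta_pos":[260,-155,0],"angular":[0,0,-3]}])

```text
clock: 7.75
tool_pos: [0.6306, -0.1205, 0.1366]
orientation: [179.9, 0.0, -93.6]
force: [-1.0, 1.0, -1.0]
opening: 0.0358
gripper_force: 29.9
```

Run:
```python
from h import *
im,c=look('w5')
```

```text
joints [  6.5  19.7  -8.   -0.  -62.3 -10.2] tcp [ 0.6306 -0.1205  0.1366] [179.9   0.  -93.6] t 7.75
```

View pics/w5.png

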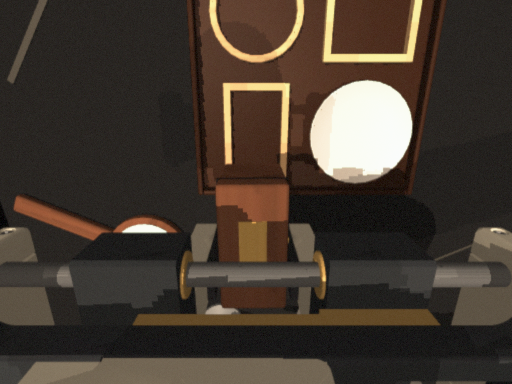

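The wrist view shows the oblong frame's far bar at (223–290, 83), the saucer at (362,132), the square frame's near bar at row 62 and the ring at (257,15). The held caddy's lid runs from (217,180) to (287,305).

Run:
```python
from h import *
im=cv2.imread('pics/w5.png'); c=cam('wrist'); print(ctrl.get_obs()['tool_pos'])
H,S,V=cv2.split(cv2.cvtColor(im,cv2.COLOR_BGR2HSV))
m=(V>150); m[200:]=0; m[:, :195]=0; m[:,440:]=0
for k in blobs(m,60):
    x,y,w,h=cv2.boundingRect(k); P=k[:,0]; 
    print((x,y,w,h),cv2.contourArea(k))
    if w*h>5000 and cv2.contourArea(k)>5000:
        Q=cast(c,P,.018); (ctr,r)=cv2.minEnclosingCircle(Q.astype(np.float32)*1000); print('saucer',ctr,r)
    else:
        Q=cast(c,P,.014)*1000; r=cv2.minAreaRect(Q.astype(np.float32)); print('rect',r)
        if y<5 and x<220 :
            Z=Q[(P[:,1]>3)]; A=np.c_[2*Z,np.ones(len(Z))]; 
            hull=cv2.convexHull(Z.astype(np.float32))[:,0]; hull=hull[(cast(c,P,.014)[:,0]*0==0)[:len(hull)]]
            A=np.c_[2*hull,np.ones(len(hull))]; s=np.linalg.lstsq(A,(hull**2).sum(1),rcond=None)[0]; print('ring',s[:2],np.sqrt(s[2]+s[:2]@s[:2]))
# held lid corners
lid=[(217,180),(287,180),(286,305),(222,305)]
for z in(.17,.18,.19,.2): q=cast(c,lid,z); print(z,q.mean(0),np.linalg.norm(np.diff(q,axis=0),axis=1))
```

```text
[ 0.63055208 -0.11978058  0.13685582]
(223, 83, 67, 81) 1277.5
rect ((623.3208618164062, -175.01690673828125), (85.98469543457031, 70.52902221679688), 86.37324523925781)
(310, 80, 102, 103) 8015.5
saucer (509.1265563964844, -157.9493408203125) 55.90998077392578
(323, 0, 99, 62) 1389.5
rect ((502.9142150878906, -259.0907897949219), (54.48223114013672, 93.16580200195312), 86.38385009765625)
(209, 0, 95, 62) 1025.5
rect ((617.5459594726562, -266.295166015625), (54.41012191772461, 92.62554168701172), 86.4110107421875)
ring [ 616.36432987 -284.68004863] 46.32825573797456
0.17 [ 0.63091654 -0.11228655] [0.04125773 0.08916403 0.04386454]
0.18 [ 0.63061094 -0.11794878] [0.03866178 0.0835538  0.04110457]
0.19 [ 0.63030534 -0.123611  ] [0.03606583 0.07794357 0.0383446 ]
0.2 [ 0.62999973 -0.12927322] [0.03346988 0.07233334 0.03558463]
```

Request:
apply_moves(deltas=[{"fingers":25,"delta_pos":[15,2,10],"angular":[0,0,0]},{"fingers":25,"delta_pos":[35,3.5,35],"angular":[0,0,0]},{"fingers":25,"delta_pos":[35,3.5,70],"angular":[0,0,0]},{"fingers":25,"delta_pos":[35,3.5,105],"angular":[0,0,0]},{"fingers":25,"delta_pos":[35,3.5,125],"angular":[0,0,0]},{"fingers":25,"delta_pos":[35,3.5,135],"angular":[0,0,0]},{"fingers":25,"delta_pos":[35,3.5,141],"angular":[0,0,0]},{"fingers":25,"delta_pos":[35,3.5,145],"angular":[0,0,0]},{"fingers":25,"delta_pos":[35,3.5,147],"angular":[0,0,0]},{"fingers":25,"delta_pos":[35,3.5,147],"angular":[0,0,0]}])

```text
clock: 8.8
tool_pos: [0.6261, -0.1547, -0.0091]
orientation: [-179.9, 0.0, -93.5]
force: [0.4, -0.5, -1.3]
opening: 0.0358
gripper_force: 29.9
```

Run:
```python
from h import *
print(ctrl.get_obs()['tool_pos'],ctrl.get_obs()['force'])
```

```text
[ 0.62608999 -0.1547     -0.00910691] [ 0.41171614 -0.52526528 -1.283297  ]
```

Request:
apply_moves(deltas=[{"fingers":25,"delta_pos":[0,0,1.5],"angular":[0,0,0]},{"fingers":25,"delta_pos":[0,0,2.5],"angular":[0,0,0]},{"fingers":25,"delta_pos":[0,0,2.5],"angular":[0,0,0]},{"fingers":60,"delta_pos":[0,0,2.5],"angular":[0,0,0]},{"fingers":60,"delta_pos":[0,0,2.5],"angular":[0,0,0]},{"fingers":60,"delta_pos":[0,0,2.5],"angular":[0,0,0]},{"fingers":60,"delta_pos":[0,0,-20],"angular":[0,0,0]},{"fingers":60,"delta_pos":[0,0,-60],"angular":[0,0,0]},{"fingers":87,"delta_pos":[0,0,-105],"angular":[0,0,0]},{"fingers":87,"delta_pos":[0,0,-150],"angular":[0,0,0]}])

```text
clock: 9.8
tool_pos: [0.6252, -0.1548, 0.1415]
orientation: [180.0, -0.0, -93.5]
force: [1.5, -0.6, -0.6]
opening: 0.0711
gripper_force: 0.0
```

Run:
```python
from h import *
go([.557,.087,.15],-9)
```

```text
delta [-237.2   83.    -8.5] turn z -84.5 dist 251 psi -93.5
```

Request:
apply_moves(deltas=[{"fingers":87,"delta_pos":[-10,3,-8],"angular":[0,0,-6]},{"fingers":87,"delta_pos":[-35,12,-8],"angular":[0,0,-14]},{"fingers":87,"delta_pos":[-70,24,-8],"angular":[0,0,-22]},{"fingers":87,"delta_pos":[-105,37,-8],"angular":[0,0,-30]},{"fingers":87,"delta_pos":[-140,49,-8],"angular":[0,0,-38]},{"fingers":87,"delta_pos":[-175,61,-8],"angular":[0,0,-46]},{"fingers":87,"delta_pos":[-205,72,-8],"angular":[0,0,-54]},{"fingers":87,"delta_pos":[-225,79,-8],"angular":[0,0,-62]},{"fingers":87,"delta_pos":[-235,82,-8],"angular":[0,0,-70]},{"fingers":87,"delta_pos":[-237,83,-8],"angular":[0,0,-77]}])

```text
clock: 10.8
tool_pos: [0.5571, 0.0883, 0.1483]
orientation: [-180.0, -0.0, -16.1]
force: [0.7, -1.1, -0.4]
opening: 0.0866
gripper_force: 0.0
```

Request:
apply_moves(deltas=[{"fingers":87,"delta_pos":[0,0,0],"angular":[0,0,-5]},{"fingers":87,"delta_pos":[0,0,0],"angular":[0,0,-7.5]},{"fingers":87,"delta_pos":[0,0,0],"angular":[0,0,-7.5]},{"fingers":87,"delta_pos":[0,0,0],"angular":[0,0,-7.5]}])

```text
clock: 11.2
tool_pos: [0.5573, 0.0869, 0.1481]
orientation: [-180.0, 0.0, -9.1]
force: [-0.5, 0.0, -0.1]
opening: 0.0868
gripper_force: 0.0
```

Run:
```python
from h import *
im,c=look('w6'); print(proj(c,[[.557,.087,.06]]))
H,S,V=cv2.split(cv2.cvtColor(im,cv2.COLOR_BGR2HSV))
m=(V>110)&(S<70); m[260:]=0
for k in blobs(m,200):
    (u,r)=cv2.minEnclosingCircle(k); print(cv2.boundingRect(k),cv2.contourArea(k),u,r)
    if cv2.contourArea(k)>3000:
        Q=(cast(c,k[:,0],.06)*1000).astype(np.float32); print(cv2.minEnclosingCircle(Q))
```

```text
joints [ 28.7  12.1 -17.2  -0.  -60.8  52.1] tcp [0.5573 0.0869 0.1481] [-180.     0.    -9.1] t 11.2
[[252.00247671 181.95286952]]
(334, 225, 49, 35) 658.0 (358.0, 242.0) 29.410982131958008
(123, 224, 51, 36) 692.5 (148.0, 241.5) 30.516489028930664
(132, 164, 40, 39) 1172.5 (152.10345458984375, 183.10345458984375) 20.664587020874023
(414, 131, 96, 91) 6576.5 (461.0, 175.5) 51.70357894897461
((525.8088989257812, -128.43824768066406), 49.22049331665039)
(224, 126, 61, 86) 2960.0 (253.00631713867188, 168.5884552001953) 42.60044860839844
(167, 0, 83, 76) 1982.0 (209.0, 37.5) 49.95257568359375
```

View pics/w6.png

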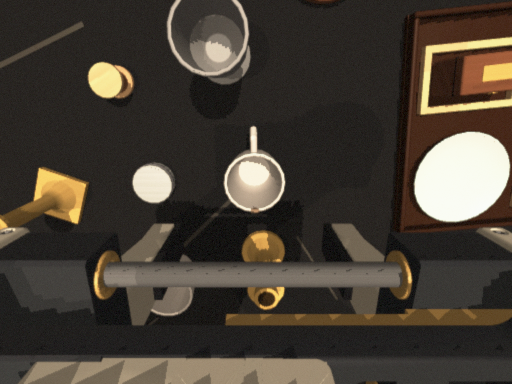

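The handled cup's rim is centred at (254,181) with the handle straight up at (253,128). The caddy lies inside its frame at the right. I lower over the cup and grip.

Request:
apply_moves(deltas=[{"fingers":87,"delta_pos":[0,2,15],"angular":[0,0,0]},{"fingers":87,"delta_pos":[0,2,50],"angular":[0,0,0]},{"fingers":87,"delta_pos":[0,2,85],"angular":[0,0,0]},{"fingers":87,"delta_pos":[0,2,120],"angular":[0,0,0]},{"fingers":87,"delta_pos":[0,2,145],"angular":[0,0,0]},{"fingers":87,"delta_pos":[0,2,158],"angular":[0,0,0]},{"fingers":87,"delta_pos":[0,2,158],"angular":[0,0,0]},{"fingers":45,"delta_pos":[0,2,158],"angular":[0,0,0]},{"fingers":45,"delta_pos":[0,2,158],"angular":[0,0,0]},{"fingers":45,"delta_pos":[0,2,158],"angular":[0,0,0]}])

```text
clock: 12.25
tool_pos: [0.558, 0.0854, -0.0084]
orientation: [-179.9, -0.1, -9.0]
force: [-0.9, -0.8, -0.7]
opening: 0.0683
gripper_force: 0.0
```

Request:
apply_moves(deltas=[{"fingers":45,"delta_pos":[0,0,0],"angular":[0,0,0]},{"fingers":45,"delta_pos":[0,0,0],"angular":[0,0,0]},{"fingers":45,"delta_pos":[0,0,0],"angular":[0,0,0]}])

```text
clock: 12.55
tool_pos: [0.5577, 0.0852, -0.0088]
orientation: [-180.0, -0.1, -9.0]
force: [-0.6, 0.3, 6.8]
opening: 0.061
gripper_force: 30.0
```

Request:
apply_moves(deltas=[{"fingers":45,"delta_pos":[0,0,-4],"angular":[0,0,0]},{"fingers":45,"delta_pos":[0,0,-15],"angular":[0,0,0]},{"fingers":45,"delta_pos":[0,0,-40],"angular":[0,0,0]},{"fingers":45,"delta_pos":[0,15,-65],"angular":[0,0,0]},{"fingers":45,"delta_pos":[-2,45,-70],"angular":[0,0,0]},{"fingers":45,"delta_pos":[-4,85,-70],"angular":[0,0,0]},{"fingers":45,"delta_pos":[-5,125,-70],"angular":[0,0,0]},{"fingers":45,"delta_pos":[-6,165,-70],"angular":[0,0,0]},{"fingers":45,"delta_pos":[-8,205,-70],"angular":[0,0,0]},{"fingers":45,"delta_pos":[-9,235,-70],"angular":[0,0,0]}])

```text
clock: 13.55
tool_pos: [0.5104, -0.1476, 0.0609]
orientation: [-180.0, -0.0, -9.1]
force: [0.1, 1.5, -1.0]
opening: 0.0613
gripper_force: 30.0
```

Request:
apply_moves(deltas=[{"fingers":45,"delta_pos":[0,8,0],"angular":[0,0,0]},{"fingers":45,"delta_pos":[0,12,0],"angular":[0,0,0]},{"fingers":45,"delta_pos":[0,12,0],"angular":[0,0,0]},{"fingers":45,"delta_pos":[0,12,0],"angular":[0,0,0]}])

```text
clock: 13.95
tool_pos: [0.5097, -0.1568, 0.0604]
orientation: [-180.0, -0.0, -9.0]
force: [0.1, 0.2, -1.2]
opening: 0.0614
gripper_force: 30.0
```

Run:
```python
from h import *
im,c=look('w7'); go([.5095,-.158,.002])
H,S,V=cv2.split(cv2.cvtColor(im,cv2.COLOR_BGR2HSV))
m=(V>110)&(S<70); m[270:]=0
for k in blobs(m,200): print(cv2.boundingRect(k),cv2.contourArea(k))
```

```text
joints [  4.   14.6 -27.1  -0.  -48.3  77. ] tcp [ 0.5097 -0.1568  0.0604] [-180.   -0.   -9.] t 13.95
delta [-0.   1.3 58.3] turn z 0 dist 58 psi -9.0
(0, 228, 27, 22) 275.0
(312, 225, 37, 36) 598.0
(157, 224, 38, 38) 635.5
(191, 133, 126, 129) 12818.5
```

Request:
apply_moves(deltas=[{"fingers":45,"delta_pos":[0,1,10],"angular":[0,0,0]},{"fingers":45,"delta_pos":[0,1,28],"angular":[0,0,0]},{"fingers":45,"delta_pos":[0,1,42],"angular":[0,0,0]},{"fingers":45,"delta_pos":[0,1,50],"angular":[0,0,0]},{"fingers":45,"delta_pos":[0,1,54],"angular":[0,0,0]},{"fingers":45,"delta_pos":[0,1,56],"angular":[0,0,0]},{"fingers":45,"delta_pos":[0,1,57],"angular":[0,0,0]},{"fingers":45,"delta_pos":[0,1,57],"angular":[0,0,0]}])

```text
clock: 14.8
tool_pos: [0.5095, -0.1586, 0.0035]
orientation: [-180.0, -0.0, -9.0]
force: [0.9, -1.1, -1.9]
opening: 0.0614
gripper_force: 30.0
```

Request:
apply_moves(deltas=[{"fingers":45,"delta_pos":[0,0,1],"angular":[0,0,0]},{"fingers":45,"delta_pos":[0,0,1.5],"angular":[0,0,0]},{"fingers":45,"delta_pos":[0,0,1.5],"angular":[0,0,0]}])

```text
clock: 15.1
tool_pos: [0.5096, -0.1586, 0.0023]
orientation: [-180.0, -0.1, -9.0]
force: [-1.3, 0.5, 4.1]
opening: 0.0615
gripper_force: 30.0
```

Contact at 4 N. I release and rise.

Request:
apply_moves(deltas=[{"fingers":70,"delta_pos":[0,0,0],"angular":[0,0,0]},{"fingers":80,"delta_pos":[0,0,0],"angular":[0,0,0]},{"fingers":84,"delta_pos":[0,0,0],"angular":[0,0,0]},{"fingers":84,"delta_pos":[0,0,-3],"angular":[0,0,0]},{"fingers":84,"delta_pos":[0,0,-20],"angular":[0,0,0]},{"fingers":84,"delta_pos":[0,0,-55],"angular":[0,0,0]},{"fingers":84,"delta_pos":[0,0,-95],"angular":[0,0,0]},{"fingers":84,"delta_pos":[0,0,-140],"angular":[0,0,0]},{"fingers":84,"delta_pos":[0,0,-180],"angular":[0,0,0]},{"fingers":84,"delta_pos":[0,0,-200],"angular":[0,0,0]}])

```text
clock: 16.1
tool_pos: [0.5107, -0.1589, 0.206]
orientation: [-180.0, -0.3, -9.0]
force: [0.4, -0.1, -0.5]
opening: 0.0837
gripper_force: 0.0
```

Run:
```python
from h import *
im,c=look('w8')
H,S,V=cv2.split(cv2.cvtColor(im,cv2.COLOR_BGR2HSV))
print(proj(c,[[.5095,-.158,.071],[.5095,-.158,.018]]))
m=(V>110)&(S<70); m[270:]=0
for k in blobs(m,200): print(cv2.boundingRect(k),cv2.contourArea(k))
a=cam('wrist'); im6=cv2.imread('pics/w6.png'); 
# goblet from w6 with the pose of that picture
T=np.eye(4);T[:3,:3]=R.from_euler('xyz',[-180,0,-9.1],degrees=True).as_matrix();T[:3,3]=[.5573,.0869,.1481]
c6=cam('wrist',T); print('goblet',cast(c6,(208,34),.12)); q=cast(c6,[(168,34),(248,34)],.12); print(q,np.linalg.norm(q[1]-q[0]))
go([.69,.098,.21],-9)
```

```text
joints [  3.8   6.6 -16.    0.1 -67.1  77.2] tcp [ 0.5107 -0.1589  0.206 ] [-180.    -0.3   -9. ] t 16.1
[[251.52427005 172.21665233]
 [251.61710728 162.79599814]]
(110, 266, 283, 4) 804.5
(476, 227, 36, 28) 513.5
(0, 227, 31, 24) 413.0
(330, 224, 50, 38) 945.5
(126, 223, 50, 39) 954.5
(306, 145, 66, 44) 354.0
(212, 122, 81, 80) 4976.0
(200, 41, 87, 66) 4652.0
(13, 32, 45, 49) 1176.5
(302, 25, 73, 78) 4324.5
goblet [[0.68630342 0.09731558]]
[[0.69076845 0.12500918]
 [0.68183736 0.0696156 ]] 0.0561089390704858
delta [ 135.9 -281.8   -0.7] turn z 0.0 dist 313 psi -9.0
```

The saucer with the cup is at (252,162), centred as predicted. On to the goblet at (0.687, 0.098).

Request:
apply_moves(deltas=[{"fingers":87,"delta_pos":[8,-15,0],"angular":[0,0,0]},{"fingers":87,"delta_pos":[24,-50,0],"angular":[0,0,0]},{"fingers":87,"delta_pos":[44,-92,0],"angular":[0,0,0]},{"fingers":87,"delta_pos":[64,-134,0],"angular":[0,0,0]},{"fingers":87,"delta_pos":[84,-176,0],"angular":[0,0,0]},{"fingers":87,"delta_pos":[104,-218,0],"angular":[0,0,0]},{"fingers":87,"delta_pos":[122,-252,0],"angular":[0,0,0]},{"fingers":87,"delta_pos":[131,-275,0],"angular":[0,0,0]},{"fingers":87,"delta_pos":[133,-281,0],"angular":[0,0,0]},{"fingers":87,"delta_pos":[133,-281,0],"angular":[0,0,0]}])

```text
clock: 17.15
tool_pos: [0.6844, 0.0993, 0.1998]
orientation: [179.9, 0.1, -9.0]
force: [-0.4, -0.7, 0.6]
opening: 0.0869
gripper_force: 0.0
```

Run:
```python
from h import *
im,c=look('w9'); print('expected rim px',proj(c,[[.687,.098,.12]]))
g=cv2.GaussianBlur(cv2.cvtColor(im,cv2.COLOR_BGR2GRAY),(3,3),0); m=(g>75); m[:90]=0; m[300:]=0;m[:,:190]=0;m[:,315:]=0
for k in blobs(m,200):
    print(cv2.boundingRect(k),cv2.contourArea(k)); Q=(cast(c,k[:,0],.12)*1000).astype(np.float32); print(cv2.minEnclosingCircle(Q))
go([.687,.098,.041])
```

```text
joints [ 24.3  22.    3.8  -0.  -72.   56.7] tcp [0.6844 0.0993 0.1998] [ 1.799e+02  1.000e-01 -9.000e+00] t 17.15
expected rim px [[252.83203456 181.18233712]]
(190, 233, 125, 67) 4117.5
((586.65283203125, 111.92329406738281), 81.2717514038086)
(224, 135, 59, 73) 3175.5
((695.6942749023438, 95.87000274658203), 37.38154983520508)
(230, 90, 85, 27) 653.0
((758.6556396484375, 68.08692169189453), 40.89558029174805)
delta [  3.1  -0.2 159.4] turn z 0 dist 159 psi -9.0
```

Request:
apply_moves(deltas=[{"fingers":87,"delta_pos":[3,0.5,15],"angular":[0,0,0]},{"fingers":87,"delta_pos":[3,0.5,50],"angular":[0,0,0]},{"fingers":87,"delta_pos":[3,0.5,90],"angular":[0,0,0]},{"fingers":87,"delta_pos":[3,0.5,125],"angular":[0,0,0]},{"fingers":87,"delta_pos":[3,0.5,147],"angular":[0,0,0]},{"fingers":87,"delta_pos":[3,0.5,158],"angular":[0,0,0]},{"fingers":87,"delta_pos":[3,0.5,158],"angular":[0,0,0]},{"fingers":40,"delta_pos":[3,0.5,158],"angular":[0,0,0]},{"fingers":40,"delta_pos":[3,0.5,158],"angular":[0,0,0]},{"fingers":40,"delta_pos":[3,0.5,158],"angular":[0,0,0]}])

```text
clock: 18.2
tool_pos: [0.6884, 0.0973, 0.0452]
orientation: [-179.9, -0.1, -9.0]
force: [-1.0, 0.4, 0.3]
opening: 0.0687
gripper_force: 0.0
```

Request:
apply_moves(deltas=[{"fingers":40,"delta_pos":[0,0,0],"angular":[0,0,0]},{"fingers":40,"delta_pos":[0,0,0],"angular":[0,0,0]},{"fingers":40,"delta_pos":[0,0,0],"angular":[0,0,0]},{"fingers":40,"delta_pos":[0,0,0],"angular":[0,0,0]}])

```text
clock: 18.6
tool_pos: [0.6882, 0.0974, 0.0445]
orientation: [-180.0, -0.1, -9.0]
force: [-0.8, 0.8, 5.3]
opening: 0.0566
gripper_force: 30.0
```

Request:
apply_moves(deltas=[{"fingers":40,"delta_pos":[0,0,-4],"angular":[0,0,0]},{"fingers":40,"delta_pos":[0,0,-15],"angular":[0,0,0]},{"fingers":40,"delta_pos":[0,0,-40],"angular":[0,0,0]},{"fingers":40,"delta_pos":[0,10,-70],"angular":[0,0,0]},{"fingers":40,"delta_pos":[-1,30,-90],"angular":[0,0,0]},{"fingers":40,"delta_pos":[-2,65,-95],"angular":[0,0,0]},{"fingers":40,"delta_pos":[-3,105,-95],"angular":[0,0,0]},{"fingers":40,"delta_pos":[-4,145,-95],"angular":[0,0,0]},{"fingers":40,"delta_pos":[-5,185,-95],"angular":[0,0,0]},{"fingers":40,"delta_pos":[-6,225,-95],"angular":[0,0,0]}])

```text
clock: 19.6
tool_pos: [0.6455, -0.1257, 0.1391]
orientation: [-180.0, 0.0, -9.0]
force: [0.2, -0.1, -1.4]
opening: 0.0556
gripper_force: 30.0
```

Request:
apply_moves(deltas=[{"fingers":40,"delta_pos":[-1,40,0],"angular":[0,0,0]},{"fingers":40,"delta_pos":[-2,80,0],"angular":[0,0,0]},{"fingers":40,"delta_pos":[-3,115,0],"angular":[0,0,0]},{"fingers":40,"delta_pos":[-4,140,0],"angular":[0,0,0]},{"fingers":40,"delta_pos":[-4,155,0],"angular":[0,0,0]},{"fingers":40,"delta_pos":[-4,163,0],"angular":[0,0,0]},{"fingers":40,"delta_pos":[-4,163,0],"angular":[0,0,0]},{"fingers":40,"delta_pos":[-4,163,0],"angular":[0,0,0]}])

```text
clock: 20.4
tool_pos: [0.617, -0.2837, 0.1387]
orientation: [-180.0, 0.0, -9.0]
force: [0.0, -0.4, -2.0]
opening: 0.0564
gripper_force: 30.0
```

Run:
```python
from h import *
go([.617,-.2845,.0505]);print(ctrl.get_obs()['opening'],ctrl.get_obs()['gripper_force'])
```

```text
delta [ 0.1  0.8 88.2] turn z 0 dist 88 psi -9.0
0.05642395881787467 29.99968257729961
```

Request:
apply_moves(deltas=[{"fingers":40,"delta_pos":[0,1,12],"angular":[0,0,0]},{"fingers":40,"delta_pos":[0,1,35],"angular":[0,0,0]},{"fingers":40,"delta_pos":[0,1,58],"angular":[0,0,0]},{"fingers":40,"delta_pos":[0,1,73],"angular":[0,0,0]},{"fingers":40,"delta_pos":[0,1,81],"angular":[0,0,0]},{"fingers":40,"delta_pos":[0,1,85],"angular":[0,0,0]},{"fingers":40,"delta_pos":[0,1,87],"angular":[0,0,0]},{"fingers":40,"delta_pos":[0,1,88],"angular":[0,0,0]},{"fingers":40,"delta_pos":[0,1,88],"angular":[0,0,0]}])

```text
clock: 21.3
tool_pos: [0.6171, -0.2857, 0.0514]
orientation: [180.0, -0.1, -9.0]
force: [-0.9, -0.7, -1.8]
opening: 0.0563
gripper_force: 30.0
```

Request:
apply_moves(deltas=[{"fingers":40,"delta_pos":[0,0,1],"angular":[0,0,0]},{"fingers":40,"delta_pos":[0,0,1.5],"angular":[0,0,0]},{"fingers":40,"delta_pos":[0,0,1.5],"angular":[0,0,0]}])

```text
clock: 21.6
tool_pos: [0.6174, -0.2858, 0.0505]
orientation: [180.0, -0.1, -9.0]
force: [-0.5, 0.9, 4.9]
opening: 0.0562
gripper_force: 30.0
```

Request:
apply_moves(deltas=[{"fingers":64,"delta_pos":[0,0,0],"angular":[0,0,0]},{"fingers":74,"delta_pos":[0,0,0],"angular":[0,0,0]},{"fingers":78,"delta_pos":[0,0,0],"angular":[0,0,0]},{"fingers":78,"delta_pos":[0,0,-3],"angular":[0,0,0]},{"fingers":78,"delta_pos":[0,0,-20],"angular":[0,0,0]},{"fingers":78,"delta_pos":[0,0,-50],"angular":[0,0,0]},{"fingers":78,"delta_pos":[0,0,-80],"angular":[0,0,0]},{"fingers":78,"delta_pos":[0,0,-110],"angular":[0,0,0]},{"fingers":78,"delta_pos":[0,0,-120],"angular":[0,0,0]}])

```text
clock: 22.5
tool_pos: [0.6182, -0.2862, 0.1733]
orientation: [179.9, -0.3, -9.0]
force: [-0.8, 0.1, -0.0]
opening: 0.0783
gripper_force: 0.0
```

Run:
```python
from h import *
o=ctrl.get_obs();print(o['tool_pos'],o['opening']);go([.562,.331,.17],-30.5)
```

```text
[ 0.61821051 -0.2862357   0.17326007] 0.07834959944854025
delta [-152.3 -600.8    1.9] turn z 21.5 dist 620 psi -9.0
```

Request:
apply_moves(deltas=[{"fingers":78,"delta_pos":[-3,-12,0],"angular":[0,0,1]},{"fingers":78,"delta_pos":[-10,-40,0],"angular":[0,0,2]},{"fingers":78,"delta_pos":[-20,-80,0],"angular":[0,0,3]},{"fingers":78,"delta_pos":[-31,-122,0],"angular":[0,0,4]},{"fingers":78,"delta_pos":[-42,-164,0],"angular":[0,0,5]},{"fingers":78,"delta_pos":[-52,-206,0],"angular":[0,0,7]},{"fingers":78,"delta_pos":[-63,-248,0],"angular":[0,0,9]},{"fingers":78,"delta_pos":[-74,-290,0],"angular":[0,0,10]},{"fingers":78,"delta_pos":[-84,-332,0],"angular":[0,0,11]},{"fingers":78,"delta_pos":[-95,-374,0],"angular":[0,0,12]}])

```text
clock: 23.5
tool_pos: [0.5809, 0.1004, 0.169]
orientation: [180.0, 0.0, -21.1]
force: [0.2, 0.3, -0.2]
opening: 0.078
gripper_force: 0.0
```

Request:
apply_moves(deltas=[{"fingers":60,"delta_pos":[-2,-43,0],"angular":[0,0,2]},{"fingers":60,"delta_pos":[-4,-86,0],"angular":[0,0,4]},{"fingers":60,"delta_pos":[-6,-128,0],"angular":[0,0,6]},{"fingers":60,"delta_pos":[-8,-165,0],"angular":[0,0,8]},{"fingers":60,"delta_pos":[-9,-195,0],"angular":[0,0,9]},{"fingers":60,"delta_pos":[-9,-215,0],"angular":[0,0,9.5]},{"fingers":60,"delta_pos":[-9,-225,0],"angular":[0,0,9.5]},{"fingers":60,"delta_pos":[-9,-225,0],"angular":[0,0,9.5]},{"fingers":60,"delta_pos":[-9,-225,0],"angular":[0,0,9.5]}])

```text
clock: 24.4
tool_pos: [0.6535, 0.3112, 0.1688]
orientation: [180.0, 0.0, -30.5]
force: [0.3, -0.5, -0.1]
opening: 0.0601
gripper_force: 0.0
```

Run:
```python
from h import *
im,c=look('w10'); go([.562,.331,.15],-30.5); print(proj(c,[[.562,.331,.12],[.562,.331,.008]]))
H,S,V=cv2.split(cv2.cvtColor(im,cv2.COLOR_BGR2HSV)); m=(H>15)&(H<35)&(S>90)&(V>60); m[240:]=0
for k in blobs(m,100): print(cv2.boundingRect(k),cv2.contourArea(k),cv2.approxPolyDP(k,5,True)[:,0].tolist())
```

```text
joints [ 40.8  25.9   5.9  -0.  -70.   18.6] tcp [0.6535 0.3112 0.1688] [180.    0.  -30.5] t 24.4
delta [-89.1  29.3  19.2] turn z -0.1 dist 96 psi -30.6
[[281.51518492 277.66927255]
 [273.34734583 228.39463167]]
(251, 208, 44, 32) 1316.5 [[251, 209], [251, 239], [293, 239], [293, 208]]
(444, 194, 68, 42) 1580.0 [[446, 209], [445, 222], [457, 234], [483, 226], [511, 232], [490, 218], [490, 203], [480, 195], [459, 196]]
```

View pics/w10.png

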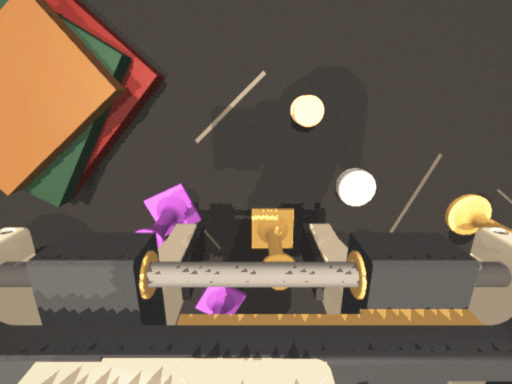

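The square foot shows at (251–294, 208+), lined up with the tool. I shift −89, +29 mm over it.

Request:
apply_moves(deltas=[{"fingers":60,"delta_pos":[-10,4,0],"angular":[0,0,0]},{"fingers":60,"delta_pos":[-35,12,0],"angular":[0,0,0]},{"fingers":60,"delta_pos":[-65,21,0],"angular":[0,0,0]},{"fingers":60,"delta_pos":[-83,27,0],"angular":[0,0,0]},{"fingers":60,"delta_pos":[-89,29,0],"angular":[0,0,0]},{"fingers":60,"delta_pos":[-89,29,0],"angular":[0,0,0]},{"fingers":60,"delta_pos":[-89,29,0],"angular":[0,0,0]}])

```text
clock: 25.15
tool_pos: [0.5629, 0.332, 0.1696]
orientation: [-180.0, -0.0, -30.5]
force: [0.6, -0.2, -0.2]
opening: 0.0602
gripper_force: 0.0
```

Run:
```python
from h import *
im,c=look('w11'); print(proj(c,[[.562,.331,.12],[.562,.331,.008]]))
H,S,V=cv2.split(cv2.cvtColor(im,cv2.COLOR_BGR2HSV)); m=(H>15)&(H<35)&(S>90)&(V>60); m[255:]=0; m[:,:200]=0;m[:,310:]=0
for k in blobs(m,100):
    P=k[:,0]; print(cv2.boundingRect(k),cv2.contourArea(k),cv2.approxPolyDP(k,4,True)[:,0].tolist())
    print([ (int(r),int(P[P[:,1]==r,0].min()),int(P[P[:,1]==r,0].max())) for r in range(P[:,1].min(),P[:,1].max(),6)])
    f=P[P[:,1]<=P[:,1].min()+1]; print('front edge on foot',cast(c,[(f[:,0].min(),f[0,1]),(f[:,0].max(),f[0,1])],.008))
```

```text
joints [ 47.6  19.3  -4.1   0.  -66.5  11.8] tcp [0.5629 0.332  0.1696] [-180.    -0.   -30.5] t 25.15
[[253.59992216 194.04041259]
 [253.19811707 165.89258653]]
(229, 143, 47, 69) 2786.5 [[274, 144], [229, 144], [230, 192], [244, 210], [259, 210], [272, 198]]
[(143, 266, 266), (149, 229, 275), (155, 229, 275), (161, 229, 275), (167, 229, 275), (173, 229, 275), (179, 230, 275), (185, 230, 274), (191, 230, 273), (197, 232, 271), (203, 235, 268), (209, 243, 261)]
front edge on foot [[0.60296042 0.34222057]
 [0.5740871  0.29342375]]
```

Aligned within 1 mm. I go straight down 143 mm and grip the stem.

Request:
apply_moves(deltas=[{"fingers":64,"delta_pos":[0,-0.5,12],"angular":[0,0,0]},{"fingers":64,"delta_pos":[0,-0.5,40],"angular":[0,0,0]},{"fingers":64,"delta_pos":[0,-0.5,75],"angular":[0,0,0]},{"fingers":64,"delta_pos":[0,-0.5,105],"angular":[0,0,0]},{"fingers":64,"delta_pos":[0,-0.5,125],"angular":[0,0,0]},{"fingers":64,"delta_pos":[0,-0.5,137],"angular":[0,0,0]},{"fingers":64,"delta_pos":[0,-0.5,142],"angular":[0,0,0]},{"fingers":64,"delta_pos":[0,-0.5,142],"angular":[0,0,0]}])

```text
clock: 26.0
tool_pos: [0.5629, 0.3324, 0.0265]
orientation: [179.9, 0.0, -30.5]
force: [-0.7, -0.3, -0.3]
opening: 0.064
gripper_force: 0.0
```

Request:
apply_moves(deltas=[{"fingers":35,"delta_pos":[0,0,0],"angular":[0,0,0]},{"fingers":35,"delta_pos":[0,0,0],"angular":[0,0,0]},{"fingers":20,"delta_pos":[0,0,0],"angular":[0,0,0]},{"fingers":10,"delta_pos":[0,0,0],"angular":[0,0,0]},{"fingers":10,"delta_pos":[0,0,0],"angular":[0,0,0]},{"fingers":10,"delta_pos":[0,0,0],"angular":[0,0,0]},{"fingers":10,"delta_pos":[0,0,0],"angular":[0,0,0]}])

```text
clock: 26.7
tool_pos: [0.563, 0.3329, 0.0279]
orientation: [-180.0, -0.0, -30.5]
force: [-1.0, -0.4, 6.3]
opening: 0.0381
gripper_force: 30.0
```

The fingers hold the drip pan (38 mm), not the stem, because the pads are too tall to fit under it. The pan is a sound grip, so I reopen, rise 6 mm to cover it fully, grip, and test with a small lift.

Request:
apply_moves(deltas=[{"fingers":50,"delta_pos":[0,0,0],"angular":[0,0,0]},{"fingers":50,"delta_pos":[0,0,0],"angular":[0,0,0]},{"fingers":50,"delta_pos":[0,0,-6],"angular":[0,0,0]},{"fingers":50,"delta_pos":[0,0,-6],"angular":[0,0,0]},{"fingers":10,"delta_pos":[0,0,-6],"angular":[0,0,0]},{"fingers":10,"delta_pos":[0,0,-6],"angular":[0,0,0]},{"fingers":10,"delta_pos":[0,0,-6],"angular":[0,0,0]},{"fingers":10,"delta_pos":[0,0,-6],"angular":[0,0,0]}])

```text
clock: 27.5
tool_pos: [0.5628, 0.3328, 0.0331]
orientation: [-180.0, -0.0, -30.5]
force: [-0.1, 0.5, -0.2]
opening: 0.0379
gripper_force: 30.0
```

Request:
apply_moves(deltas=[{"fingers":10,"delta_pos":[0,0,-1],"angular":[0,0,0]},{"fingers":10,"delta_pos":[0,0,-3],"angular":[0,0,0]},{"fingers":10,"delta_pos":[0,0,-5],"angular":[0,0,0]},{"fingers":10,"delta_pos":[0,0,-5],"angular":[0,0,0]},{"fingers":10,"delta_pos":[0,0,-5],"angular":[0,0,0]}])

```text
clock: 28.0
tool_pos: [0.5627, 0.3326, 0.0381]
orientation: [180.0, 0.0, -30.5]
force: [0.3, -0.0, -3.1]
opening: 0.0378
gripper_force: 30.0
```

Run:
```python
from h import *
im,c=look('w12')
H,S,V=cv2.split(cv2.cvtColor(im,cv2.COLOR_BGR2HSV)); m=(H>15)&(H<35)&(S>90)&(V>60); m[270:]=0; m[:,:180]=0;m[:,330:]=0
for k in blobs(m,100):
    P=k[:,0]; print(cv2.boundingRect(k)); r=P[:,1].min()+8; w=P[P[:,1]==r,0]; print('foot width px',w.min(),w.max())
    f=P[P[:,1]<=P[:,1].min()+1]; print('front edge',f[0],f[-1],np.linalg.norm(np.diff(cast(c,[(w.min(),r),(w.max(),r)],.013),axis=0)))
    for rr in range(P[:,1].min(),P[:,1].max(),5): w=P[P[:,1]==rr,0]; print(rr,w.min(),w.max(),end='; ')
```

```text
joints [ 47.6  25.9 -12.7  -0.  -51.4  11.8] tcp [0.5627 0.3326 0.0381] [180.    0.  -30.5] t 28.0
(316, 250, 14, 20)
foot width px 316 327
front edge [319 250] [320 250] 0.009728591706033641
250 319 322; 255 317 326; 260 316 327; 265 322 328; (180, 250, 10, 20)
foot width px 180 189
front edge [183 250] [184 250] 0.007946142578284613
250 183 185; 255 180 188; 260 180 189; 265 180 183; (215, 168, 76, 95)
foot width px 216 289
front edge [234 168] [235 169] 0.05857420354219818
168 234 286; 173 216 289; 178 216 289; 183 216 288; 188 217 288; 193 217 288; 198 217 288; 203 217 288; 208 217 288; 213 218 287; 218 218 287; 223 220 286; 228 222 284; 233 221 283; 238 236 268; 243 229 276; 248 223 282; 253 219 286; 258 216 289; (285, 0, 38, 13)
foot width px 293 313
front edge [285   0] [286   1] 0.013509887912898344
0 285 322; 5 289 318; 10 297 312;
```

Request:
apply_moves(deltas=[{"fingers":10,"delta_pos":[0,0,-8],"angular":[0,0,0]},{"fingers":10,"delta_pos":[0,0,-28],"angular":[0,0,0]},{"fingers":10,"delta_pos":[0,0,-58],"angular":[0,0,0]},{"fingers":10,"delta_pos":[0,0,-90],"angular":[0,0,0]},{"fingers":10,"delta_pos":[4,9,-108],"angular":[0,0,0]},{"fingers":10,"delta_pos":[13,28,-115],"angular":[0,0,0]},{"fingers":10,"delta_pos":[28,61,-115],"angular":[0,0,0]},{"fingers":10,"delta_pos":[45,97,-115],"angular":[0,0,0]},{"fingers":10,"delta_pos":[62,134,-115],"angular":[0,0,0]},{"fingers":10,"delta_pos":[79,171,-115],"angular":[0,0,0]}])

```text
clock: 29.05
tool_pos: [0.5426, 0.1427, 0.1528]
orientation: [179.9, 0.0, -30.5]
force: [0.9, -1.2, -2.9]
opening: 0.0376
gripper_force: 30.0
```

Request:
apply_moves(deltas=[{"fingers":10,"delta_pos":[17,37,0],"angular":[0,0,-2]},{"fingers":10,"delta_pos":[34,74,0],"angular":[0,0,-5]},{"fingers":10,"delta_pos":[51,111,0],"angular":[0,0,-8]},{"fingers":10,"delta_pos":[68,148,0],"angular":[0,0,-12]},{"fingers":10,"delta_pos":[85,185,0],"angular":[0,0,-16]},{"fingers":10,"delta_pos":[102,222,0],"angular":[0,0,-20]},{"fingers":10,"delta_pos":[119,259,0],"angular":[0,0,-23]},{"fingers":10,"delta_pos":[136,296,0],"angular":[0,0,-25]},{"fingers":10,"delta_pos":[150,326,0],"angular":[0,0,-27]},{"fingers":10,"delta_pos":[162,351,0],"angular":[0,0,-27]}])

```text
clock: 30.05
tool_pos: [0.5032, -0.2416, 0.1528]
orientation: [-180.0, 0.1, -3.6]
force: [1.2, -0.1, -3.5]
opening: 0.0383
gripper_force: 30.0
```

Run:
```python
from h import *
go([.502,-.2775,.1],-3.5);o=ctrl.get_obs();print(o['tool_pos'],o['opening'])
```

```text
delta [ 1.1 36.  52.8] turn z -0.1 dist 64 psi -3.6
[ 0.50316902 -0.24155209  0.15279263] 0.03826292360717249
```

Request:
apply_moves(deltas=[{"fingers":10,"delta_pos":[0,15,0],"angular":[0,0,0]},{"fingers":10,"delta_pos":[0.7,30,0],"angular":[0,0,0]},{"fingers":10,"delta_pos":[0.7,36,0],"angular":[0,0,0]},{"fingers":10,"delta_pos":[0.7,36,10],"angular":[0,0,0]},{"fingers":10,"delta_pos":[0.7,36,35],"angular":[0,0,0]},{"fingers":10,"delta_pos":[0.7,36,60],"angular":[0,0,0]},{"fingers":10,"delta_pos":[0.7,36,75],"angular":[0,0,0]},{"fingers":10,"delta_pos":[0.7,36,80],"angular":[0,0,0]},{"fingers":10,"delta_pos":[0.7,36,80],"angular":[0,0,0]},{"fingers":10,"delta_pos":[0.7,36,80],"angular":[0,0,0]}])

```text
clock: 31.05
tool_pos: [0.5043, -0.2751, 0.0738]
orientation: [180.0, -0.1, -3.5]
force: [-0.9, -0.1, -3.4]
opening: 0.0376
gripper_force: 30.0
```

Run:
```python
from h import *
im,c=look('w13'); go([.502,-.2775,.040],-3.5)
g=im[:,:,2].astype(int)
b=.014; 
for (x,y) in((.548,-.2775),(.541,-.2775),(.502,-.2315),(.502,-.3235)):
    print(proj(c,[[x,y,b]]).round(0))
print('col252',[(r,int(g[r,252]),int(im[r,252,0])) for r in range(90,230,6)])
print('row185',[(k,int(g[185,k]),int(im[185,k,0])) for k in range(150,356,6)])
```

```text
joints [ -9.1  17.1 -21.2   0.  -51.6  95.6] tcp [ 0.5043 -0.2751  0.0738] [ 1.8e+02 -1.0e-01 -3.5e+00] t 31.05
delta [-2.4  2.4 34.1] turn z 0.0 dist 34 psi -3.5
[[252. 144.]]
[[252. 152.]]
[[206. 195.]]
[[303. 189.]]
col252 [(90, 231, 195), (96, 85, 66), (102, 67, 33), (108, 66, 32), (114, 176, 85), (120, 48, 22), (126, 43, 22), (132, 41, 24), (138, 75, 33), (144, 220, 113), (150, 253, 162), (156, 77, 32), (162, 70, 25), (168, 101, 40), (174, 248, 103), (180, 238, 93), (186, 239, 93), (192, 237, 94), (198, 202, 78), (204, 163, 62), (210, 158, 59), (216, 155, 58), (222, 156, 59), (228, 112, 45)]
row185 [(150, 169, 130), (156, 253, 234), (162, 253, 233), (168, 253, 233), (174, 253, 230), (180, 253, 227), (186, 89, 54), (192, 69, 28), (198, 67, 22), (204, 71, 31), (210, 253, 158), (216, 100, 38), (222, 246, 103), (228, 246, 102), (234, 244, 98), (240, 230, 87), (246, 234, 92), (252, 239, 95), (258, 239, 97), (264, 240, 97), (270, 245, 101), (276, 247, 104), (282, 245, 99), (288, 116, 43), (294, 45, 11), (300, 253, 158), (306, 69, 21), (312, 68, 24), (318, 68, 26), (324, 19, 1), (330, 66, 30), (336, 41, 37), (342, 41, 37), (348, 40, 31), (354, 39, 35)]
```

Request:
apply_moves(deltas=[{"fingers":10,"delta_pos":[-2,2,4],"angular":[0,0,0]},{"fingers":10,"delta_pos":[-2,2,14],"angular":[0,0,0]},{"fingers":10,"delta_pos":[-2,2,24],"angular":[0,0,0]},{"fingers":10,"delta_pos":[-2,2,30],"angular":[0,0,0]},{"fingers":10,"delta_pos":[-2,2,33],"angular":[0,0,0]},{"fingers":10,"delta_pos":[-2,2,34],"angular":[0,0,0]},{"fingers":10,"delta_pos":[-2,2,34],"angular":[0,0,0]}])

```text
clock: 31.8
tool_pos: [0.5017, -0.2773, 0.0394]
orientation: [180.0, -0.0, -3.5]
force: [-1.3, 0.9, 0.1]
opening: 0.038
gripper_force: 30.0
```

Request:
apply_moves(deltas=[{"fingers":10,"delta_pos":[0,0,0.5],"angular":[0,0,0]},{"fingers":10,"delta_pos":[0,0,0.5],"angular":[0,0,0]},{"fingers":48,"delta_pos":[0,0,0.5],"angular":[0,0,0]},{"fingers":58,"delta_pos":[0,0,0.5],"angular":[0,0,0]},{"fingers":60,"delta_pos":[0,0,0.5],"angular":[0,0,0]},{"fingers":60,"delta_pos":[0,0,-5],"angular":[0,0,0]},{"fingers":60,"delta_pos":[0,0,-30],"angular":[0,0,0]},{"fingers":60,"delta_pos":[0,0,-70],"angular":[0,0,0]},{"fingers":60,"delta_pos":[0,0,-115],"angular":[0,0,0]},{"fingers":60,"delta_pos":[0,0,-160],"angular":[0,0,0]}])

```text
clock: 32.8
tool_pos: [0.5011, -0.2773, 0.2012]
orientation: [180.0, 0.0, -3.5]
force: [1.0, 0.3, -0.2]
opening: 0.0596
gripper_force: 0.0
```

Request:
apply_moves(deltas=[{"fingers":60,"delta_pos":[0,-40,0],"angular":[0,0,0]},{"fingers":60,"delta_pos":[0,-85,0],"angular":[0,0,0]},{"fingers":60,"delta_pos":[0,-130,0],"angular":[0,0,0]},{"fingers":60,"delta_pos":[0,-175,0],"angular":[0,0,0]},{"fingers":60,"delta_pos":[0,-220,0],"angular":[0,0,0]},{"fingers":60,"delta_pos":[0,-265,0],"angular":[0,0,0]},{"fingers":60,"delta_pos":[0,-300,0],"angular":[0,0,0]},{"fingers":60,"delta_pos":[0,-320,0],"angular":[0,0,0]},{"fingers":60,"delta_pos":[0,-320,0],"angular":[0,0,0]},{"fingers":60,"delta_pos":[0,-320,0],"angular":[0,0,0]}])

```text
clock: 33.8
tool_pos: [0.5211, 0.0424, 0.1994]
orientation: [180.0, -0.0, -3.5]
force: [-0.5, -0.5, -0.4]
opening: 0.06
gripper_force: 0.0
```

Run:
```python
from h import *
a=ctrl.snapshot('top')[:,:,::-1].copy(); b=ctrl.snapshot('scene')[:,:,::-1].copy(); cv2.imwrite('pics/top2.png',a);cv2.imwrite('pics/scene2.png',b)
ct=cam('top'); cs=cam('scene')
T=[('stick',.502,-.2775,.126),('gob',.617,-.2845,.126),('cad',.6243,-.165,.054),('cup',.5095,-.158,.071)]
for n,x,y,z in T:
    for im,c in((a,ct),(b,cs)):
        u=proj(c,[[x,y,z]])[0]; cv2.circle(im,tuple(np.round(u).astype(int)),0,(255,0,255),-1)
A=cv2.resize(a[120:225,305:415],None,fx=3.6,fy=3.6,interpolation=cv2.INTER_NEAREST); B=cv2.resize(b[100:220,80:215],None,fx=2.93,fy=3.15,interpolation=cv2.INTER_NEAREST)
cv2.imwrite('pics/fin.png',np.hstack([A,B]) if A.shape[0]==B.shape[0] else np.hstack([A,cv2.resize(B,(396,A.shape[0]))]))
o=ctrl.get_obs();print(o['tool_pos'],o['clock'])
```

```text
[0.52110366 0.04147501 0.19927115] 33.9
```

View pics/fin.png

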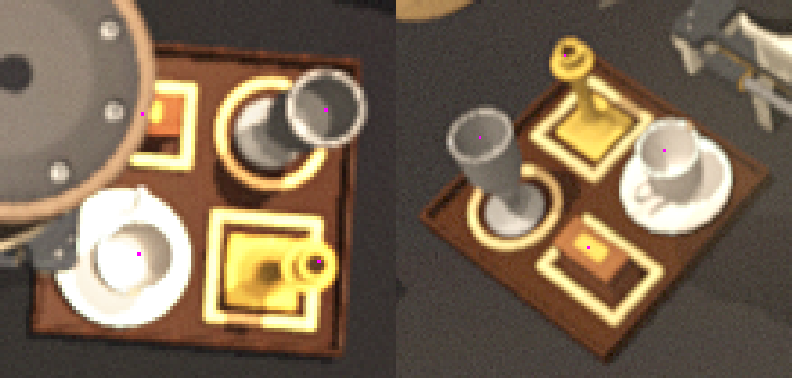

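The final view shows all four pieces upright in their places. Their tops fall on the predicted marks, and the cup is within about 5 mm of the saucer's centre.

```bash
python3 -c "
from plant import ctrl
print(ctrl.close_job())"
```

```text
the job is handed in; nothing more can be done
None
```

The job is handed in, and no score came back: the candlestick, goblet, caddy and teacup stand upright in their places, the cup furthest off-centre at about 5 mm. I kept clear of the two look-alikes but did not re-measure them at the end.

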